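# Clamp a glued pine block in a small screw press

## Robot

A 6-joint arm with a two-finger parallel gripper is mounted at the origin on the work surface; the furniture and walls round the work are solid. World frame = base frame: x ahead of the robot, y to its left, z up, the work surface at z = 0. Lengths are in m, angles in rad, forces in N, time in s.
With the tool pointing down it reaches from about 0.4 to 0.825 m from the base axis. Payload 7 kg.
Tool frame: the origin (TCP) lies at the very end of the fingers, on their centre line; the grasp point (between the pads) lies 19 mm behind it; z points along the fingers, y is the line along which they close (so a half turn about z gives the same grasp; the last joint's range is limited). The gripper opens to 88 mm and grips with 3 to 60 N. Pads are 19 mm wide; open, the fingers measure 130 mm over their backs; the gripper's body (78 mm by 193 mm) begins 47 mm behind the grasp point.
Start: joints at [1.433, 0.359, 0.012, 0, -1.224, -0.288], TCP at [0.279, 0.615, 0.227] pointing down, gripper open.
Joint ranges: [-3.07, 3.07], [-1.43, 2.12], [-1.02, 1.25], [-3.03, 1.67], [-3.05, -0], [-3.03, 3.03]. Speed limits (rad/s): [2.39, 2.39, 3.01, 3.14, 3.14, 3.14].

## Interface

Orientations are given as [roll, pitch, yaw] about the fixed x, y, z axes, in that order (R = Rz(yaw) Ry(pitch) Rx(roll)).
In Python, from station import arm gives the robot as it stands. The module is installed in compiled form; this text tells all that it offers.
- The arm moves only by the shell command python3 -m crank 'ROWS' [FORCE]. ROWS is JSON, a list of rows, each an object of numbers: "dx", "dy", "dz": the shift along the world's x, y, z in m; "twist": the turn about the world's z in degrees; "grip": the opening, from -1 (shut) to 1 (fully open). A call has exactly 5 rows; each row is the pose to reach, as a shift and turn from the pose commanded when the call began; what a row does not reach only later rows make up. A row lasts 1/12 s, in which the tool goes at most 41.7 mm and 7.16 degrees, less where a joint would pass 70% of its speed; a pose out of reach is approached as far as the arm can. A call with a gripper value outside its range is refused whole. The fingers move at their own pace and stop on an object; FORCE is the grip in N (left out, the last holds). Time passes only in rows, so rows that repeat a pose let the fingers close, or fill a call up. It gives the time, the measured TCP pose, the force, the opening and the grip force at its end, in the units of the state.
- arm.get_state(): the state, without advancing time (a new reading comes with each control period).
- arm.grab_frame(name): name is "side" or "top"; returns the picture (384x512x3 uint8, red, green, blue); there is no depth.
- arm.get_calibration(name): a dict with "fx", "fy", "cx", "cy" (pixels), "k1" (the pictures are not rectified: a ray, as slopes to the right and down, at radius r is drawn at 1 + k1 r^2 times it, then the intrinsics apply), "cam_to_world" (4x4, takes a point from camera to world coordinates). Camera axes: x right, y down, z forward; pixel columns grow to the right and rows downward; lengths in m; the calibration is good to about 2 mm. A picture is of the moment at which its call begins. get_calibration takes no time and is no camera call.
- arm.job_done(): hands the job in; it is judged then, once.
The state is a dict: "t": time; "q": joint angles; "qd": joint speeds; "joint_efforts": joint torques, N m; "eef_pos": TCP position; "ee_rot": TCP orientation; "force": force on the tool from outside, world axes, zero at the start; "moment": the same for the moment, N m; "width": finger opening in m; "gripper_force": force on a finger pad.
Only numpy, scipy, OpenCV 4.12 (cv2) and the standard library are available. Lean on these libraries where they do the work, as an engineer would, in place of code of your own. Each camera call takes 0.05 s, during which the arm holds its last target. There are 200 camera calls.

## Task

The pine block has just been glued: lay it flat on the bed of the green screw press, lengthways, slid in between the side guides and fully home against the stop. Then crank the handle down until the pad meets the block and snug it by feel - firmly held, but not so hard that the soft wood is bruised - and let go. Leave the mug, the spice jar and the floral gift box where they stand.

Things in the scene. Friction and masses are not known exactly. Their poses are not given: they have to be found in the camera images.
- press: Green cast C-frame screw press, fixed; base 150 x 100 mm. Origin: on the vertical screw axis at worktop height; x points from the open mouth to the spine (mouth faces -x), z up. Arm and boss (radius 18 mm round the screw axis) are 95 to 119 mm high, spine at x = 26 to 60 mm. The block goes in with its length along x; fully home its centre is at x = -35 mm, y = 0, its outer end at x = -90 mm.
- bed_mid (a point): Point on the cork bed, 14 mm above the worktop, at x = -35 mm, y = 0 of the press: where the centre of the block's underside belongs. The bed reaches from x = -85 to +20 mm.
- stop_face (a point): Middle of the steel stop's face, at x = +20 mm, y = 0, 35 mm high, looking to the mouth; the stop is 66 mm wide and 46 mm high over the worktop. Two steel side guides lead to it: inner faces at y = -33 and +33 mm (66 mm apart), 25 mm high over the worktop, from x = -29 to +17 mm, with flared ends out to x = -49 mm.
- pine_block: Loose brown pine block, 60 x 110 x 42 mm (its x, y, z), 0.08 to 0.17 kg, flat on the worktop at the start. Origin: centre of its underside; y along its length. Either end may go in first.
- spindle: Steel screw spindle on the screw axis; it does not turn, it sinks 5 mm per radian of the crank. Origin on its lower end. Below it hangs a rubber-faced pad, 32 mm across, whose face is 13 to 23 mm below this origin (it varies, unmeasured): where it meets the block must be felt. 25 to 65 N of grip is snug, over 75 N bruises the wood. The pad is sprung: from first touch the grip grows by 70 to 90 N per radian.
- crank (a joint): Crank angle, rad; grows clockwise seen from above, which lowers the pad. At 0 the crank arm points along the press's +x, at pi/2 along its -y. The pad starts 10 to 26 mm above a block on the bed: 2 to 5.2 rad to go, stop at 7.2. Steady drag up to 0.45 N m (5 to 9 N at the knob); it stays where left. Once the pad bears, each 10 N of grip adds 0.05 N m (1 N at the knob).
- knob_mid (a point): Middle of the black upright crank knob (19 mm across, 35 mm high, spins freely on its pin), 148.5 mm above the worktop, 50 mm from the screw axis; the crank does not rise or sink. Top of the crank arm 131 mm high, hub (radius 15 mm, on the screw axis) 134 mm.
- mug1: White mug with small leaves, 92 x 127 x 95 mm; bystander, to be left alone. Origin: centre of its underside.
- gift_f: Tall orange floral gift box, 47 x 47 x 116 mm; bystander, to be left alone. Origin: centre of its underside.
- spice1: Spice jar with a dark lid, 44 mm across, 96 mm high; bystander, to be left alone. Origin: centre of its underside.
Things that resemble listed ones, but are neither listed nor needed, are in the scene too. Of the things that look like the pine_block, the smaller one is meant. Leave any orange look-alike of the press alone.

How it is judged:
On the way, in this order (a step that is already met when the one before it is completed fails the run):
1. the block lies flat on the bed, home against the stop, with the pad not yet bearing on it (x of pine_block in the frame of press above -0.0385 m and y of pine_block in the frame of press between -0.007 and 0.007 m and z of pine_block in the frame of press below 0.018 m and angle between the y axis of pine_block and the x axis of press, either way round below 0.08 rad and angle between pine_block's own z axis and vertical below 0.05 rad and contact force between spindle and pine_block below 1 N), for 0.2 s.
2. the pad grips the block with 25 to 65 N (contact force between spindle and pine_block between 25 and 65 N), for 0.2 s.
At the end, for the whole second after the job is handed in: The block lies flat and lengthways on the bed (tilt under 0.05 rad, within 0.08 rad and 7 mm of the press's centre line), within 3.5 mm of fully home against the stop, gripped by the pad with 25 to 65 N, the crank at rest (all of step 2 and x of pine_block in the frame of press above -0.0385 m and y of pine_block in the frame of press between -0.007 and 0.007 m and z of pine_block in the frame of press below 0.018 m and angle between the y axis of pine_block and the x axis of press, either way round below 0.08 rad and angle between pine_block's own z axis and vertical below 0.05 rad and velocity of joint crank between -0.05 and 0.05 rad/s and linear speed of pine_block below 0.02 m/s); the robot touches nothing.
It fails at once if the pad presses the block with more than 75 N (bruised wood) (contact force between spindle and pine_block above 75 N).
It fails at once if the mug is knocked more than 30 mm from its place (distance of mug1 from where it was at the start of the episode above 0.03 m).
It fails at once if the floral gift box is knocked more than 30 mm from its place (distance of gift_f from where it was at the start of the episode above 0.03 m).
It fails at once if the spice jar is knocked more than 30 mm from its place (distance of spice1 from where it was at the start of the episode above 0.03 m).
It also fails if it takes over 72 s, if anything falls off the work surface, if the arm or the gripper's body presses on something with over 40 N, if the wrist force passes 120 N, or if a joint passes its speed limit or range.

## Working session

There is one attempt and no reset: what is moved stays moved. The work goes in short steps, Python scripts to look and compute and a shell command to move; the robot and the scene stay as the last step left them, time stands still between calls to the robot, and variables do not carry over. Pictures are saved under pics/ and viewed, at most 10 in all, crops included, and the job is handed in when it is done.

```bash
mkdir -p pics
cat > h.py <<'E'
import numpy as np, cv2
from station import arm
def ray(n,u,v):
    c=arm.get_calibration(n); K=np.array([[c['fx'],0,c['cx']],[0,c['fy'],c['cy']],[0,0,1.]])
    p=cv2.undistortPoints(np.array([[[u,v]]],float),K,np.array([c['k1'],0,0,0.]))[0,0]
    T=np.array(c['cam_to_world']); return T[:3,3],T[:3,:3]@np.array([p[0],p[1],1])
def at(n,u,v,z):
    o,d=ray(n,u,v); return o+d*(z-o[2])/d[2]
def proj(n,P):
    c=arm.get_calibration(n); T=np.linalg.inv(np.array(c['cam_to_world'])); p=T[:3,:3]@np.array(P)+T[:3,3]
    x,y=p[:2]/p[2]; s=1+c['k1']*(x*x+y*y); return c['cx']+c['fx']*x*s,c['cy']+c['fy']*y*s
def save(n,f,crop=None,scale=1):
    im=arm.grab_frame(n)[:,:,::-1]; 
    cv2.imwrite('pics/raw_'+f,im)
    if crop: im=im[crop[1]:crop[3],crop[0]:crop[2]]
    cv2.imwrite('pics/'+f,cv2.resize(im,None,fx=scale,fy=scale,interpolation=cv2.INTER_CUBIC))
E
python3 - <<'E'
from h import *
save('top','t1.png',None,1.5); save('side','s1.png',None,1.5)
for n in('top','side'):
    c=arm.get_calibration(n); print(n,c['fx'],c['k1'],np.round(c['cam_to_world'],3).tolist())
s=arm.get_state(); print(s['eef_pos'],s['ee_rot'],s['width'],s['force'])
E
```

```text
top 383.18311340143293 0.03703539666147447 [[0.009, -0.98, 0.198, 0.29], [-1.0, -0.006, 0.018, 0.022], [-0.017, -0.198, -0.98, 1.151], [0.0, 0.0, 0.0, 1.0]]
side 424.05041096859026 0.013236346117598526 [[0.999, 0.034, -0.039, 0.534], [0.051, -0.489, 0.871, -0.884], [0.011, -0.871, -0.49, 0.652], [0.0, 0.0, 0.0, 1.0]]
[0.278662   0.61433025 0.22572256] [ 3.14013778e+00 -1.64014911e-04 -4.25915437e-01] 0.08764264785660779 [ 0.48179038 -0.22282979  0.93717854]
```

View pics/t1.png

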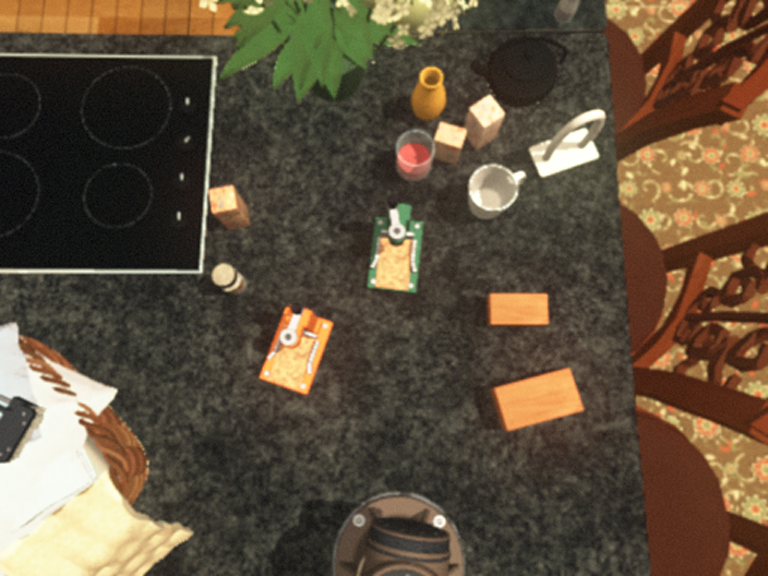

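View pics/s1.png

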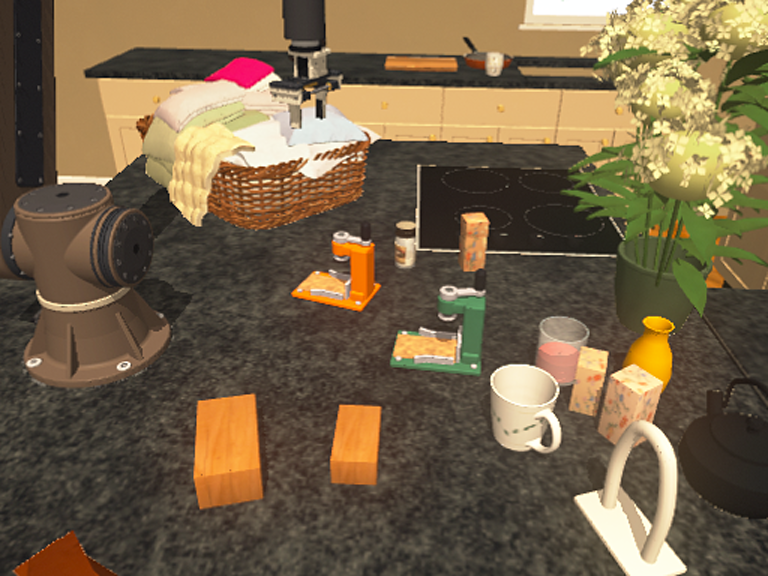

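The top view shows the green press at about (395,255)/1.5 px with its mouth facing the robot and the crank pointing away at about (398,212). The small block is at (519,309)/1.5 and lies along world y. The side view agrees with this. Next I'll measure both.

```bash
cat > m.py <<'E'
from h import *
im=cv2.imread('pics/raw_t1.png'); hsv=cv2.cvtColor(im,cv2.COLOR_BGR2HSV)
def rect(m,z,box):
    k=np.zeros_like(m); x0,y0,x1,y1=box; k[y0:y1,x0:x1]=m[y0:y1,x0:x1]
    c=max(cv2.findContours(k,0,1)[0],key=cv2.contourArea); 
    P=np.array([at('top',*p,z)[:2] for p in c.reshape(-1,2)],np.float32)
    return cv2.minAreaRect(P), cv2.boxPoints(cv2.minAreaRect(P)).round(4).tolist()
b=cv2.inRange(hsv,(5,110,110),(22,255,255))
print('block',rect(b,.042,(315,185,375,225)))
g=cv2.inRange(hsv,(60,80,30),(95,255,255)); g[:150]=0
k=np.zeros_like(g);k[140:200,240:290]=g[140:200,240:290]
pts=cv2.findNonZero(k).reshape(-1,2); P=np.array([at('top',*p,.010)[:2] for p in pts],np.float32)
r=cv2.minAreaRect(P); print('press',r,cv2.boxPoints(r).round(4).tolist())
e=cv2.resize(im[125:215,230:380],None,fx=5,fy=5,interpolation=cv2.INTER_CUBIC); cv2.imwrite('pics/t1c.png',e)
E
python3 m.py
```

```text
block (((0.46886008977890015, -0.23171329498291016), (0.06191553920507431, 0.11685831844806671), 0.41853398084640503), [[0.4375, -0.17350000143051147], [0.4383000135421753, -0.2903999984264374], [0.5001999735832214, -0.289900004863739], [0.49939998984336853, -0.17309999465942383]])
press ((0.5791370272636414, 0.007900528609752655), (0.09565991163253784, 0.13433662056922913), 84.01837158203125) [[0.5073999762535095, -0.03269999846816063], [0.640999972820282, -0.04670000076293945], [0.6509000062942505, 0.048500001430511475], [0.517300009727478, 0.0625]]
```

View pics/t1c.png

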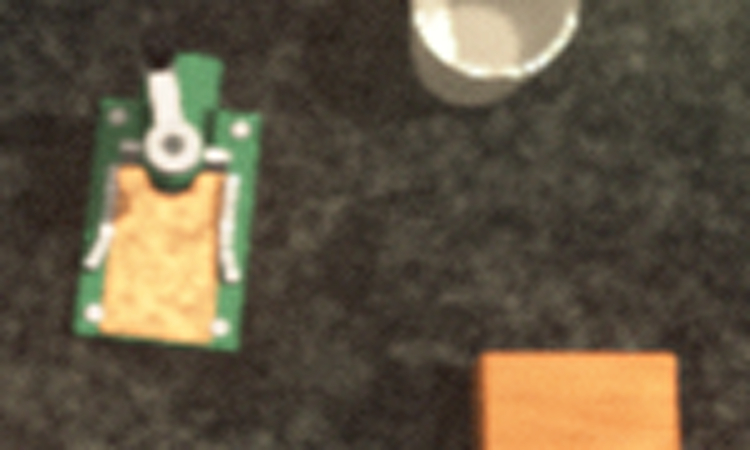

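Run:
```python
from h import *
A=lambda x,y,z: at('top',230+(x+.5)/5-.5,125+(y+.5)/5-.5,z)[:2]
TL,TR,BR,BL=[A(*p,.010) for p in((102,98),(262,112),(238,350),(75,332))]
for n,v in(('l',TL-BL),('r',TR-BR)): print(n,np.degrees(np.arctan2(v[1],v[0])),np.linalg.norm(v))
for n,v in(('f',BL-BR),('b',TL-TR)): print(n,np.degrees(np.arctan2(v[1],v[0]))-90,np.linalg.norm(v))
print('mid front',(BL+BR)/2,'mid back',(TL+TR)/2)
h=A(173,145,.134); k=A(160,55,.166); e=A(162,72,.131);print('hub',h,'knob',k,np.degrees(np.arctan2(*(k-h)[::-1])),np.degrees(np.arctan2(*(e-h)[::-1])))
# screw heads front & back
S=[A(*p,.012) for p in((118,116),(241,128),(220,327),(94,313))]; print('screws',S)
```

```text
l -5.738619525427707 0.14930734735233006
r -5.866992251159207 0.1511376641251813
f -6.064469317409845 0.09941197701557068
b -5.012290294384414 0.09975701251578842
mid front [0.51098486 0.01364267] mid back [ 0.66043739 -0.00154659]
hub [0.59719971 0.00589632] knob [0.63796334 0.01356897] 10.65966322111983 8.17661826495073
screws [array([0.65252497, 0.03805782]), array([ 0.64507673, -0.03807881]), array([ 0.51946637, -0.02485129]), array([0.52767754, 0.05160139])]
```

```bash
python3 -m crank '[{"dx":0.02,"dy":-0.036,"twist":-6.5,"grip":1},{"dx":0.04,"dy":-0.072,"twist":-13,"grip":1},{"dx":0.06,"dy":-0.108,"twist":-19.5,"grip":1},{"dx":0.08,"dy":-0.144,"twist":-26,"grip":1},{"dx":0.1,"dy":-0.18,"twist":-32.5,"grip":1}]' 40
python3 -m crank '[{"dx":0.016,"dy":-0.038,"twist":-6.6,"grip":1},{"dx":0.032,"dy":-0.076,"twist":-13.2,"grip":1},{"dx":0.048,"dy":-0.114,"twist":-19.8,"grip":1},{"dx":0.064,"dy":-0.152,"twist":-26.4,"grip":1},{"dx":0.08,"dy":-0.19,"twist":-33,"grip":1}]'
python3 -m crank '[{"dx":0.002,"dy":-0.041,"grip":1},{"dx":0.004,"dy":-0.082,"grip":1},{"dx":0.006,"dy":-0.123,"grip":1},{"dx":0.008,"dy":-0.164,"grip":1},{"dx":0.01,"dy":-0.205,"grip":1}]'
python3 -m crank '[{"dx":0,"dy":-0.041,"grip":1},{"dx":0,"dy":-0.082,"grip":1},{"dx":0,"dy":-0.123,"grip":1},{"dx":0,"dy":-0.164,"grip":1},{"dx":0,"dy":-0.205,"grip":1}]'
```

```text
invalid input at $[0]: expected keys dx, dy, dz, twist, grip
invalid input at $[0]: expected keys dx, dy, dz, twist, grip
invalid input at $[0]: expected keys dx, dy, dz, twist, grip
invalid input at $[0]: expected keys dx, dy, dz, twist, grip
```

```bash
python3 -m crank '[{"dx":0.02,"dy":-0.036,"dz":0,"twist":-6.5,"grip":1},{"dx":0.04,"dy":-0.072,"dz":0,"twist":-13,"grip":1},{"dx":0.06,"dy":-0.108,"dz":0,"twist":-19.5,"grip":1},{"dx":0.08,"dy":-0.144,"dz":0,"twist":-26,"grip":1},{"dx":0.1,"dy":-0.18,"dz":0,"twist":-32.5,"grip":1}]' 40
python3 -m crank '[{"dx":0.016,"dy":-0.038,"dz":0,"twist":-6.6,"grip":1},{"dx":0.032,"dy":-0.076,"dz":0,"twist":-13.2,"grip":1},{"dx":0.048,"dy":-0.114,"dz":0,"twist":-19.8,"grip":1},{"dx":0.064,"dy":-0.152,"dz":0,"twist":-26.4,"grip":1},{"dx":0.08,"dy":-0.19,"dz":0,"twist":-33,"grip":1}]'
python3 -m crank '[{"dx":0.002,"dy":-0.041,"dz":0,"twist":0,"grip":1},{"dx":0.004,"dy":-0.082,"dz":0,"twist":0,"grip":1},{"dx":0.006,"dy":-0.123,"dz":0,"twist":0,"grip":1},{"dx":0.008,"dy":-0.164,"dz":0,"twist":0,"grip":1},{"dx":0.01,"dy":-0.205,"dz":0,"twist":0,"grip":1}]'
python3 -m crank '[{"dx":0,"dy":-0.041,"dz":0,"twist":0,"grip":1},{"dx":0,"dy":-0.082,"dz":0,"twist":0,"grip":1},{"dx":0,"dy":-0.123,"dz":0,"twist":0,"grip":1},{"dx":0,"dy":-0.164,"dz":0,"twist":0,"grip":1},{"dx":0,"dy":-0.205,"dz":0,"twist":0,"grip":1}]'
```

```text
t: 0.52
eef_pos: [0.3791, 0.4328, 0.2262]
ee_rot: [3.141, -0.0, -0.998]
force: [1.4, -0.3, 0.2]
width: 0.0876
gripper_force: 0.0
t: 0.93
eef_pos: [0.4589, 0.2427, 0.2265]
ee_rot: [3.141, 0.0, -1.574]
force: [1.1, 0.2, 0.2]
width: 0.088
gripper_force: 0.0
t: 1.35
eef_pos: [0.4682, 0.0378, 0.2266]
ee_rot: [-3.142, 0.0, -1.569]
force: [0.3, 0.6, 1.4]
width: 0.0875
gripper_force: 0.0
t: 1.77
eef_pos: [0.4682, -0.1672, 0.2266]
ee_rot: [-3.141, 0.0, -1.569]
force: [0.6, 0.3, 0.2]
width: 0.0875
gripper_force: 0.0
```

```bash
python3 -m crank '[{"dx":0.002,"dy":-0.02,"dz":-0.03,"twist":0,"grip":1},{"dx":0.002,"dy":-0.034,"dz":-0.06,"twist":0,"grip":1},{"dx":0.002,"dy":-0.034,"dz":-0.1,"twist":0,"grip":1},{"dx":0.002,"dy":-0.034,"dz":-0.13,"twist":0,"grip":1},{"dx":0.002,"dy":-0.034,"dz":-0.16,"twist":0,"grip":1}]' 40
python3 -m crank '[{"dx":0,"dy":0,"dz":-0.02,"twist":0,"grip":1},{"dx":0,"dy":0,"dz":-0.035,"twist":0,"grip":1},{"dx":0,"dy":0,"dz":-0.05,"twist":0,"grip":1},{"dx":0,"dy":0,"dz":-0.058,"twist":0,"grip":1},{"dx":0,"dy":0,"dz":-0.058,"twist":0,"grip":1}]'
python3 - <<'E'
from h import *
save('side','s2.png',(180,160,380,340),3.5)
E
```

```text
t: 2.18
eef_pos: [0.4698, -0.1998, 0.0647]
ee_rot: [3.141, 0.0, -1.57]
force: [0.1, -0.2, -0.3]
width: 0.0879
gripper_force: 0.0
t: 2.6
eef_pos: [0.4694, -0.1992, 0.0068]
ee_rot: [3.138, 0.0, -1.569]
force: [-0.4, 0.1, 0.3]
width: 0.0879
gripper_force: 0.0
```

View pics/s2.png

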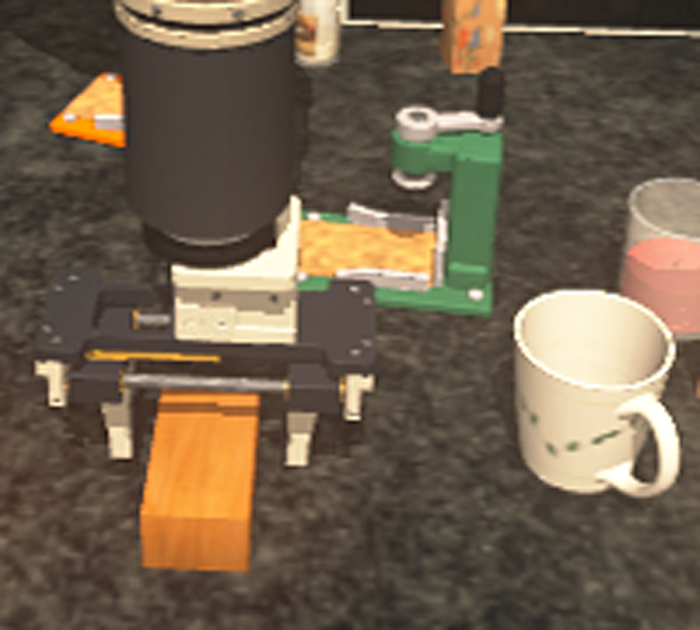

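The fingers straddle the block at (200,430). I'll close and lift.

```bash
for i in 1; do python3 -m crank '[{"dx":0,"dy":0,"dz":0,"twist":0,"grip":-1},{"dx":0,"dy":0,"dz":0,"twist":0,"grip":-1},{"dx":0,"dy":0,"dz":0,"twist":0,"grip":-1},{"dx":0,"dy":0,"dz":0,"twist":0,"grip":-1},{"dx":0,"dy":0,"dz":0,"twist":0,"grip":-1}]' 40; done
python3 -m crank '[{"dx":0,"dy":0,"dz":0,"twist":0,"grip":-1},{"dx":0,"dy":0,"dz":0.01,"twist":0,"grip":-1},{"dx":0,"dy":0,"dz":0.02,"twist":0,"grip":-1},{"dx":0,"dy":0,"dz":0.03,"twist":0,"grip":-1},{"dx":0,"dy":0,"dz":0.04,"twist":0,"grip":-1}]' 40
```

```text
t: 3.07
eef_pos: [0.4707, -0.1993, 0.0091]
ee_rot: [-3.141, 0.0, -1.569]
force: [-1.7, 0.9, 6.0]
width: 0.0602
gripper_force: 27.0
t: 3.48
eef_pos: [0.4711, -0.1993, 0.05]
ee_rot: [-3.141, -0.0, -1.569]
force: [0.4, -0.1, -2.7]
width: 0.06
gripper_force: 39.9
```

```bash
python3 -m crank '[{"dx":-0.001,"dy":0.015,"dz":0.01,"twist":5.6,"grip":-1},{"dx":-0.002,"dy":0.03,"dz":0.02,"twist":11.2,"grip":-1},{"dx":-0.003,"dy":0.045,"dz":0.02,"twist":16.8,"grip":-1},{"dx":-0.004,"dy":0.06,"dz":0.02,"twist":22.4,"grip":-1},{"dx":-0.006,"dy":0.073,"dz":0.02,"twist":28,"grip":-1}]' 40
python3 -m crank '[{"dx":-0.001,"dy":0.015,"dz":0,"twist":5.6,"grip":-1},{"dx":-0.002,"dy":0.03,"dz":0,"twist":11.2,"grip":-1},{"dx":-0.003,"dy":0.045,"dz":0,"twist":16.8,"grip":-1},{"dx":-0.004,"dy":0.06,"dz":0,"twist":22.4,"grip":-1},{"dx":-0.006,"dy":0.073,"dz":0,"twist":28,"grip":-1}]' 40
python3 -m crank '[{"dx":-0.001,"dy":0.015,"dz":0,"twist":5.6,"grip":-1},{"dx":-0.002,"dy":0.03,"dz":0,"twist":11.2,"grip":-1},{"dx":-0.003,"dy":0.045,"dz":0,"twist":16.8,"grip":-1},{"dx":-0.004,"dy":0.06,"dz":0,"twist":22.4,"grip":-1},{"dx":-0.005,"dy":0.073,"dz":0,"twist":28.1,"grip":-1}]' 40
python3 - <<'E'
from h import *
save('top','t3.png',(230,110,350,230),5); save('side','s3.png',(180,130,380,300),3.5)
print(arm.get_state()['eef_pos'],arm.get_state()['ee_rot'])
E
```

```text
t: 3.9
eef_pos: [0.4653, -0.1255, 0.0699]
ee_rot: [-3.14, -0.001, -1.075]
force: [-0.5, 0.0, -1.9]
width: 0.0602
gripper_force: 39.9
t: 4.32
eef_pos: [0.4592, -0.0523, 0.0696]
ee_rot: [-3.14, -0.001, -0.587]
force: [0.1, -0.3, -1.2]
width: 0.06
gripper_force: 39.9
t: 4.73
eef_pos: [0.4541, 0.0207, 0.0696]
ee_rot: [-3.141, -0.001, -0.096]
force: [-0.0, -0.0, -0.9]
width: 0.0601
gripper_force: 39.9
[0.45436189 0.02118831 0.06965716] [-3.14062144e+00 -1.62708044e-03 -9.63825667e-02]
```

View pics/t3.png

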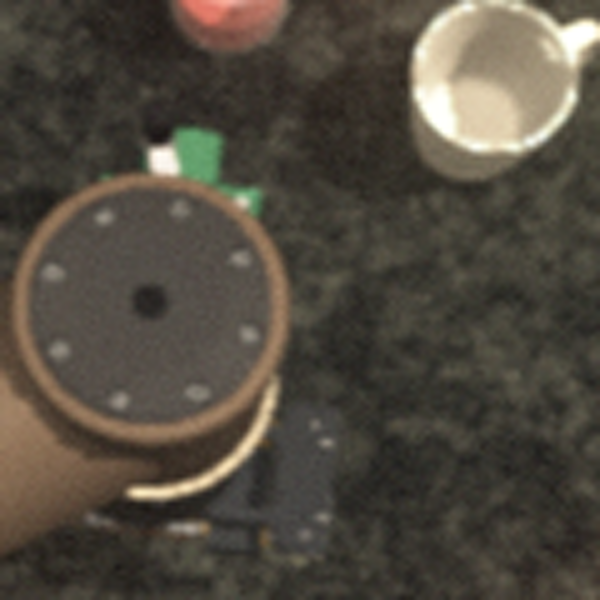

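Here the arm hides the press from the top camera (only the knob and spine show, at about (160,135)), so I'll rely on the computed centre line and the felt forces.

```bash
python3 -m crank '[{"dx":0,"dy":-0.001,"dz":-0.01,"twist":-0.4,"grip":-1},{"dx":0,"dy":-0.001,"dz":-0.02,"twist":-0.4,"grip":-1},{"dx":0,"dy":-0.001,"dz":-0.03,"twist":-0.4,"grip":-1},{"dx":0,"dy":-0.001,"dz":-0.04,"twist":-0.4,"grip":-1},{"dx":0,"dy":-0.001,"dz":-0.043,"twist":-0.4,"grip":-1}]' 40
python3 -m crank '[{"dx":0.005,"dy":-0.0005,"dz":0,"twist":0,"grip":-1},{"dx":0.01,"dy":-0.001,"dz":0,"twist":0,"grip":-1},{"dx":0.015,"dy":-0.0015,"dz":0,"twist":0,"grip":-1},{"dx":0.02,"dy":-0.002,"dz":0,"twist":0,"grip":-1},{"dx":0.025,"dy":-0.0026,"dz":0,"twist":0,"grip":-1}]' 40
python3 - <<'E'
from h import *
save('side','s4.png',(200,130,370,290),3.5); s=arm.get_state(); print(s['eef_pos'],s['ee_rot'],s['force'],s['moment'])
E
```

```text
t: 5.25
eef_pos: [0.4532, 0.018, 0.025]
ee_rot: [3.141, 0.001, -0.111]
force: [-1.1, -0.8, -2.2]
width: 0.0599
gripper_force: 39.9
t: 5.67
eef_pos: [0.4796, 0.0162, 0.026]
ee_rot: [-3.141, -0.0, -0.108]
force: [-7.0, 8.1, 0.3]
width: 0.0602
gripper_force: 39.8
[0.48024094 0.01647097 0.0258345 ] [-3.14089572e+00 -6.06536597e-04 -1.08132220e-01] [ 0.63057744  3.80346777 -2.73831935] [ 1.2827172  -0.00993178  0.22857964]
```

View pics/s4.png

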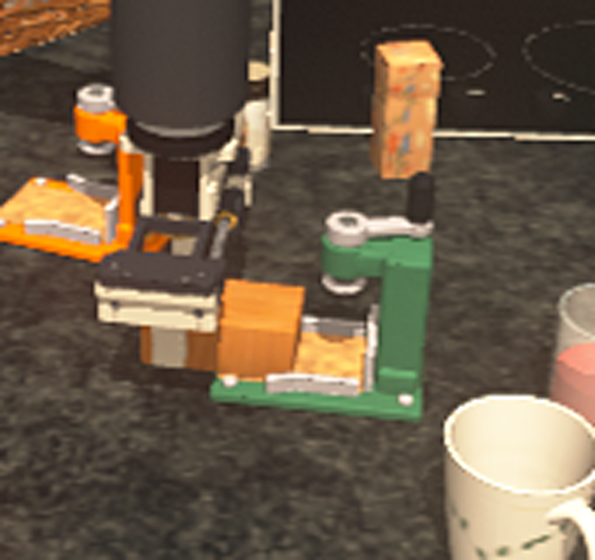

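The block is entering the guides at about (290,360). The +y force means the right guide is rubbing, so I'll shift about 1.5 mm to the left and go on.

```bash
python3 -m crank '[{"dx":0,"dy":0.0015,"dz":0,"twist":0.2,"grip":-1},{"dx":0.004,"dy":0.001,"dz":0,"twist":0.2,"grip":-1},{"dx":0.008,"dy":0.0006,"dz":0,"twist":0.2,"grip":-1},{"dx":0.012,"dy":0.0002,"dz":0,"twist":0.2,"grip":-1},{"dx":0.015,"dy":0,"dz":0,"twist":0.2,"grip":-1}]' 40
python3 -m crank '[{"dx":0.004,"dy":-0.0004,"dz":0,"twist":0,"grip":-1},{"dx":0.008,"dy":-0.0008,"dz":0,"twist":0,"grip":-1},{"dx":0.012,"dy":-0.0012,"dz":0,"twist":0,"grip":-1},{"dx":0.014,"dy":-0.0014,"dz":0,"twist":0,"grip":-1},{"dx":0.016,"dy":-0.0016,"dz":0,"twist":0,"grip":-1}]' 40
```

```text
t: 6.13
eef_pos: [0.4945, 0.0161, 0.0256]
ee_rot: [3.142, -0.0, -0.105]
force: [0.2, -0.5, -2.3]
width: 0.0595
gripper_force: 39.9
t: 6.55
eef_pos: [0.5101, 0.0144, 0.0255]
ee_rot: [3.142, 0.0, -0.105]
force: [-0.7, -0.3, -1.8]
width: 0.0598
gripper_force: 39.9
```

```bash
python3 -m crank '[{"dx":0.003,"dy":-0.0003,"dz":0,"twist":0,"grip":-1},{"dx":0.006,"dy":-0.0006,"dz":0,"twist":0,"grip":-1},{"dx":0.009,"dy":-0.0009,"dz":0,"twist":0,"grip":-1},{"dx":0.012,"dy":-0.0012,"dz":0,"twist":0,"grip":-1},{"dx":0.012,"dy":-0.0012,"dz":0,"twist":0,"grip":-1}]' 40
python3 -m crank '[{"dx":0,"dy":0,"dz":-0.0005,"twist":0,"grip":-1},{"dx":0,"dy":0,"dz":-0.001,"twist":0,"grip":-1},{"dx":0,"dy":0,"dz":-0.0015,"twist":0,"grip":-1},{"dx":0,"dy":0,"dz":-0.002,"twist":0,"grip":-1},{"dx":0,"dy":0,"dz":-0.002,"twist":0,"grip":-1}]' 40
python3 -m crank '[{"dx":0.001,"dy":-0.0001,"dz":0,"twist":0,"grip":-1},{"dx":0.002,"dy":-0.0002,"dz":0,"twist":0,"grip":-1},{"dx":0.003,"dy":-0.0003,"dz":0,"twist":0,"grip":-1},{"dx":0.004,"dy":-0.0004,"dz":0,"twist":0,"grip":-1},{"dx":0.004,"dy":-0.0004,"dz":0,"twist":0,"grip":-1}]' 40
```

```text
t: 6.97
eef_pos: [0.5225, 0.0133, 0.0256]
ee_rot: [-3.142, -0.0, -0.105]
force: [0.5, -0.2, -1.5]
width: 0.0599
gripper_force: 39.9
t: 7.38
eef_pos: [0.5216, 0.0133, 0.0235]
ee_rot: [3.142, 0.0, -0.105]
force: [-0.8, 0.3, -1.8]
width: 0.0594
gripper_force: 39.9
t: 7.8
eef_pos: [0.5261, 0.0129, 0.0236]
ee_rot: [-3.142, -0.0, -0.105]
force: [-0.6, -0.0, -1.6]
width: 0.06
gripper_force: 39.9
```

```bash
python3 -m crank '[{"dx":0.001,"dy":-0.0001,"dz":0,"twist":0,"grip":-1},{"dx":0.002,"dy":-0.0002,"dz":0,"twist":0,"grip":-1},{"dx":0.003,"dy":-0.0003,"dz":0,"twist":0,"grip":-1},{"dx":0.003,"dy":-0.0003,"dz":0,"twist":0,"grip":-1},{"dx":0.003,"dy":-0.0003,"dz":0,"twist":0,"grip":-1}]' 40
python3 -m crank '[{"dx":0.001,"dy":-0.0001,"dz":0,"twist":0,"grip":-1},{"dx":0.002,"dy":-0.0002,"dz":0,"twist":0,"grip":-1},{"dx":0.002,"dy":-0.0002,"dz":0,"twist":0,"grip":-1},{"dx":0.002,"dy":-0.0002,"dz":0,"twist":0,"grip":-1},{"dx":0.002,"dy":-0.0002,"dz":0,"twist":0,"grip":-1}]' 40
```

```text
t: 8.22
eef_pos: [0.5288, 0.0126, 0.0235]
ee_rot: [3.142, 0.0, -0.105]
force: [-1.1, 0.5, -2.2]
width: 0.0602
gripper_force: 39.9
t: 8.63
eef_pos: [0.5289, 0.0122, 0.0232]
ee_rot: [3.141, 0.003, -0.104]
force: [-6.7, 2.6, 2.8]
width: 0.0596
gripper_force: 39.8
```

Contact with the stop at x = 0.529. I'll set the block down lightly, push once more, and release.

```bash
python3 -m crank '[{"dx":0,"dy":0,"dz":-0.0005,"twist":0,"grip":-1},{"dx":0,"dy":0,"dz":-0.001,"twist":0,"grip":-1},{"dx":0.001,"dy":-0.0001,"dz":-0.001,"twist":0,"grip":-1},{"dx":0.001,"dy":-0.0001,"dz":-0.001,"twist":0,"grip":-1},{"dx":0.001,"dy":-0.0001,"dz":-0.001,"twist":0,"grip":-1}]' 40
```

```text
t: 9.05
eef_pos: [0.529, 0.0121, 0.0231]
ee_rot: [3.141, 0.004, -0.105]
force: [-14.7, 6.0, 17.4]
width: 0.0602
gripper_force: 39.8
```

```bash
python3 -m crank '[{"dx":0,"dy":0,"dz":0,"twist":0,"grip":1},{"dx":0,"dy":0,"dz":0,"twist":0,"grip":1},{"dx":0,"dy":0,"dz":0,"twist":0,"grip":1},{"dx":0,"dy":0,"dz":0.0,"twist":0,"grip":1},{"dx":0,"dy":0,"dz":0.0,"twist":0,"grip":1}]' 40
python3 -m crank '[{"dx":-0.02,"dy":0.002,"dz":0.002,"twist":0,"grip":1},{"dx":-0.05,"dy":0.005,"dz":0.002,"twist":0,"grip":1},{"dx":-0.085,"dy":0.009,"dz":0.01,"twist":0,"grip":1},{"dx":-0.1,"dy":0.01,"dz":0.04,"twist":0,"grip":1},{"dx":-0.1,"dy":0.01,"dz":0.08,"twist":0,"grip":1}]' 40
python3 -m crank '[{"dx":0,"dy":0.04,"dz":0.01,"twist":0,"grip":1},{"dx":0,"dy":0.08,"dz":0.04,"twist":0,"grip":1},{"dx":0,"dy":0.12,"dz":0.08,"twist":0,"grip":1},{"dx":0,"dy":0.16,"dz":0.1,"twist":0,"grip":1},{"dx":0,"dy":0.2,"dz":0.12,"twist":0,"grip":1}]' 40
python3 - <<'E'
from h import *
save('side','s5.png'); save('top','t5.png')
a=cv2.imread('pics/t5.png')[120:210,220:310]; b=cv2.imread('pics/s5.png')[165:255,245:335]
cv2.imwrite('pics/c5.png',cv2.resize(np.hstack([a,b]),None,fx=4.4,fy=4.4,interpolation=cv2.INTER_CUBIC))
print(arm.get_state()['eef_pos'])
E
```

```text
t: 9.47
eef_pos: [0.5321, 0.0123, 0.0225]
ee_rot: [-3.142, -0.0, -0.105]
force: [0.0, 0.2, 0.1]
width: 0.0855
gripper_force: 0.0
t: 9.88
eef_pos: [0.426, 0.0206, 0.1006]
ee_rot: [3.138, 0.008, -0.105]
force: [1.0, 1.0, -0.5]
width: 0.0879
gripper_force: 0.0
t: 10.3
eef_pos: [0.4316, 0.1984, 0.2109]
ee_rot: [-3.14, -0.001, -0.105]
force: [1.6, 1.2, 0.2]
width: 0.0879
gripper_force: 0.0
[0.43396621 0.20250194 0.21253735]
```

View pics/c5.png

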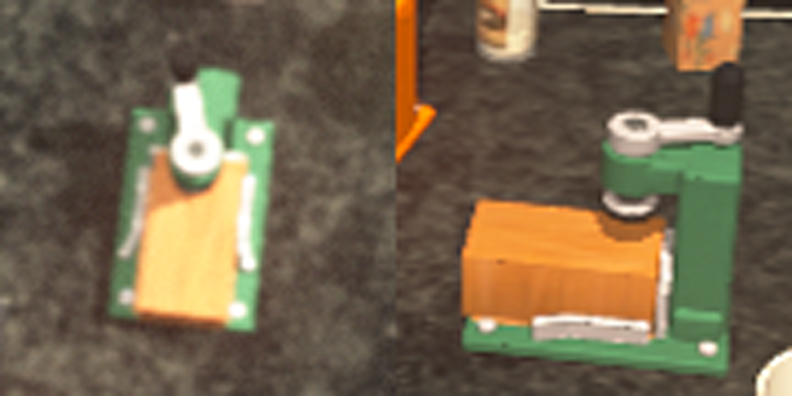

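The block lies between the guides and against the stop. The knob is at about (183,62) in the top half and (727,95) in the side half. I'll locate the knob and check that the block is home.

Run:
```python
from h import *
L=lambda x,y:(220+(x+.5)/4.4-.5,120+(y+.5)/4.4-.5)
S=lambda x,y:(245+(x-396+.5)/4.4-.5,165+(y+.5)/4.4-.5)
print('knob top',at('top',*L(183,60),.166)); 
for z,p in((.166,(727,68)),(.1485,(727,95))): print('knob side',z,at('side',*S(*p),z))
print('hub',at('top',*L(196,152),.134),'hub side',at('side',*S(632,133),.134))
# block outer top corners, z=.056
a=at('top',*L(137,308),.056);b=at('top',*L(222,317),.056);m=(a+b)/2
print(a,b,np.linalg.norm(a-b),m)
o=np.array([.5985,.0053]);y=np.radians(-5.9);u=np.array([np.cos(y),np.sin(y)]);v=np.array([-u[1],u[0]])
print('end in press',(m[:2]-o)@u,(m[:2]-o)@v, 'side top', [ ((at('side',*S(*p),.056)[:2]-o)@u).round(4) for p in((463,250),(481,203))])
```

```text
knob top [0.64461313 0.01466454 0.166     ]
knob side 0.166 [0.64498303 0.01627625 0.166     ]
knob side 0.1485 [0.64653344 0.01742951 0.1485    ]
hub [0.59559703 0.00600452 0.134     ] hub side [ 0.59455163 -0.00277036  0.134     ]
[0.51136824 0.04354014 0.056     ] [ 0.50563569 -0.01274881  0.056     ] 0.056580096819830374 [0.50850197 0.01539567 0.056     ]
end in press -0.09055905545065733 0.0007910607204084346 side top [np.float64(-0.0932), np.float64(-0.0899)]
```

```bash
python3 -m crank '[{"dx":0.021,"dy":-0.018,"dz":0,"twist":0,"grip":0.2},{"dx":0.042,"dy":-0.037,"dz":0,"twist":0,"grip":0.2},{"dx":0.063,"dy":-0.056,"dz":0,"twist":0,"grip":0.2},{"dx":0.084,"dy":-0.075,"dz":0,"twist":0,"grip":0.2},{"dx":0.105,"dy":-0.093,"dz":0,"twist":0,"grip":0.2}]' 40
python3 -m crank '[{"dx":0.026,"dy":-0.023,"dz":0,"twist":0,"grip":0.2},{"dx":0.052,"dy":-0.046,"dz":0,"twist":0,"grip":0.2},{"dx":0.078,"dy":-0.07,"dz":0,"twist":0,"grip":0.2},{"dx":0.106,"dy":-0.093,"dz":0,"twist":0,"grip":0.2},{"dx":0.106,"dy":-0.093,"dz":0,"twist":0,"grip":0.2}]' 40
python3 -m crank '[{"dx":0,"dy":0,"dz":-0.01,"twist":0,"grip":0.2},{"dx":0,"dy":0,"dz":-0.02,"twist":0,"grip":0.2},{"dx":0,"dy":0,"dz":-0.02,"twist":0,"grip":0.2},{"dx":0,"dy":0,"dz":-0.02,"twist":0,"grip":0.2},{"dx":0,"dy":0,"dz":-0.02,"twist":0,"grip":0.2}]' 40
python3 - <<'E'
from h import *
save('side','s6.png',(260,100,380,220),5); print(arm.get_state()['eef_pos'])
E
```

```text
t: 10.82
eef_pos: [0.5375, 0.1029, 0.2085]
ee_rot: [3.141, 0.0, -0.105]
force: [0.1, 1.0, 0.0]
width: 0.0597
gripper_force: 0.0
t: 11.23
eef_pos: [0.646, 0.0071, 0.207]
ee_rot: [3.14, 0.001, -0.108]
force: [0.7, 1.1, 0.2]
width: 0.0522
gripper_force: 0.0
t: 11.65
eef_pos: [0.6424, 0.012, 0.1891]
ee_rot: [3.141, -0.0, -0.103]
force: [0.1, -0.7, 1.2]
width: 0.0524
gripper_force: 0.0
[0.64264294 0.01206273 0.18946945]
```

View pics/s6.png

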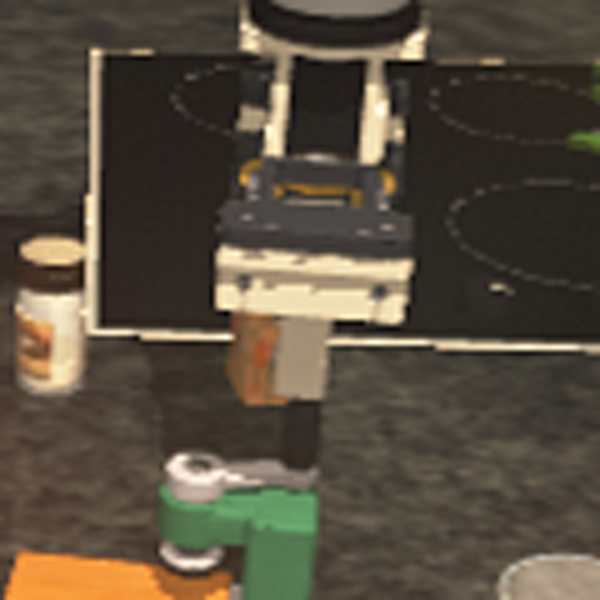

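The finger (302,360) is in line with the knob (302,430). I'll correct by (+2, +4) mm, go down and close.

```bash
python3 -m crank '[{"dx":0.002,"dy":0.004,"dz":0,"twist":0,"grip":0.2},{"dx":0.002,"dy":0.004,"dz":-0.015,"twist":0,"grip":0.2},{"dx":0.002,"dy":0.004,"dz":-0.03,"twist":0,"grip":0.2},{"dx":0.002,"dy":0.004,"dz":-0.045,"twist":0,"grip":0.2},{"dx":0.002,"dy":0.004,"dz":-0.051,"twist":0,"grip":0.2}]' 40
python3 -m crank '[{"dx":0,"dy":0,"dz":0,"twist":0,"grip":-0.1},{"dx":0,"dy":0,"dz":0,"twist":0,"grip":-0.3},{"dx":0,"dy":0,"dz":0,"twist":0,"grip":-1},{"dx":0,"dy":0,"dz":0,"twist":0,"grip":-1},{"dx":0,"dy":0,"dz":0,"twist":0,"grip":-1}]' 25
python3 -m crank '[{"dx":0,"dy":0,"dz":0,"twist":0,"grip":-1},{"dx":0,"dy":0,"dz":0,"twist":0,"grip":-1},{"dx":0,"dy":0,"dz":0,"twist":0,"grip":-1},{"dx":0,"dy":0,"dz":0,"twist":0,"grip":-1},{"dx":0,"dy":0,"dz":0,"twist":0,"grip":-1}]' 40
```

```text
t: 12.12
eef_pos: [0.644, 0.0158, 0.1363]
ee_rot: [3.141, 0.002, -0.104]
force: [0.1, -0.5, -0.9]
width: 0.0522
gripper_force: 0.0
t: 12.53
eef_pos: [0.6453, 0.0154, 0.1388]
ee_rot: [-3.141, -0.001, -0.105]
force: [0.5, 0.2, 0.6]
width: 0.0249
gripper_force: 0.0
t: 12.95
eef_pos: [0.645, 0.0149, 0.1385]
ee_rot: [3.141, -0.001, -0.105]
force: [0.2, -2.4, 5.1]
width: 0.018
gripper_force: 40.0
```

```bash
cat > tab.py <<'E'
import sys; from math import *
phi,step,calls=map(float,sys.argv[1:4]); r=.05
for c in range(int(calls)):
    print(round(phi,3),[(round(1e3*r*(cos(phi-step*k)-cos(phi)),1),round(1e3*r*(sin(phi-step*k)-sin(phi)),1)) for k in range(1,6)]); phi-=5*step
E
python3 tab.py 0.192 0.1 5
```

```text
0.192 [(0.7, -4.9), (0.9, -9.9), (0.6, -14.9), (-0.2, -19.9), (-1.4, -24.7)]
-0.308 [(-1.8, -4.7), (-4.0, -9.2), (-6.6, -13.4), (-9.7, -17.4), (-13.1, -21.0)]
-0.808 [(-3.8, -3.3), (-7.9, -6.1), (-12.2, -8.6), (-16.8, -10.6), (-21.6, -12.1)]
-1.308 [(-4.9, -1.1), (-9.9, -1.6), (-14.8, -1.7), (-19.8, -1.2), (-24.7, -0.3)]
-1.808 [(-4.8, 1.4), (-9.4, 3.3), (-13.8, 5.6), (-18.0, 8.4), (-21.9, 11.6)]
```

```bash
python3 -m crank '[{"dx":0.0007,"dy":-0.005,"dz":0,"twist":0,"grip":-1},{"dx":0.0009,"dy":-0.01,"dz":0,"twist":0,"grip":-1},{"dx":0.0006,"dy":-0.0149,"dz":0,"twist":0,"grip":-1},{"dx":-0.0002,"dy":-0.0199,"dz":0,"twist":0,"grip":-1},{"dx":-0.0015,"dy":-0.0247,"dz":0,"twist":0,"grip":-1}]' 40
```

```text
t: 13.37
eef_pos: [0.6441, -0.0068, 0.1385]
ee_rot: [-3.138, -0.002, -0.104]
force: [-1.5, 10.3, 6.2]
width: 0.0181
gripper_force: 40.0
```

```bash
python3 -m crank '[{"dx":-0.0018,"dy":-0.0047,"dz":0,"twist":0,"grip":-1},{"dx":-0.004,"dy":-0.0092,"dz":0,"twist":0,"grip":-1},{"dx":-0.0066,"dy":-0.0134,"dz":0,"twist":0,"grip":-1},{"dx":-0.0097,"dy":-0.0174,"dz":0,"twist":0,"grip":-1},{"dx":-0.0131,"dy":-0.021,"dz":0,"twist":0,"grip":-1}]' 40
python3 -m crank '[{"dx":-0.0038,"dy":-0.0033,"dz":0,"twist":0,"grip":-1},{"dx":-0.0079,"dy":-0.0061,"dz":0,"twist":0,"grip":-1},{"dx":-0.0122,"dy":-0.0086,"dz":0,"twist":0,"grip":-1},{"dx":-0.0168,"dy":-0.0106,"dz":0,"twist":0,"grip":-1},{"dx":-0.0216,"dy":-0.0121,"dz":0,"twist":0,"grip":-1}]' 40
python3 - <<'E'
from h import *
for i in range(3):
    s=arm.get_state(); print(s['t'],s['eef_pos'],s['force'],s['moment']); arm.grab_frame('top')
E
```

```text
t: 13.78
eef_pos: [0.6323, -0.0276, 0.1386]
ee_rot: [-3.137, -0.005, -0.104]
force: [3.6, 8.5, 1.2]
width: 0.0182
gripper_force: 40.0
t: 14.2
eef_pos: [0.612, -0.0407, 0.1387]
ee_rot: [-3.139, -0.007, -0.104]
force: [8.5, 3.6, -1.8]
width: 0.018
gripper_force: 40.0
14.2 [ 0.61200954 -0.04068796  0.13872376] [ 8.52705758  3.55097061 -1.76336798] [ 0.9585494  -3.12045495 -0.00902848]
14.25 [ 0.61097852 -0.04102213  0.13867705] [ 6.63494535  2.6754941  -0.43914923] [ 0.89974209 -2.53294812 -0.02388774]
14.3 [ 0.61103793 -0.04104248  0.13862705] [5.49690655 1.98654382 1.38188312] [ 1.01564827 -2.04431651  0.02514058]
```

Centre and radius fit: the radial force is about 0 and the drag about 9 N. One more free half-radian, then small steps.

```bash
cat > f.py <<'E'
from h import *
s=arm.get_state(); C=np.array([.596,.0055]); d=s['eef_pos'][:2]-C; p=np.arctan2(d[1],d[0]); F=np.array(s['force'][:2])
if p>.5: p-=2*np.pi
print('t %.2f phi %.3f r %.4f Ft %.2f Fr %.2f'%(s['t'],p,np.linalg.norm(d),F@[-np.sin(p),np.cos(p)],F@[np.cos(p),np.sin(p)]),'z',round(s['eef_pos'][2],4),s['force'][2].round(1))
E
python3 -m crank '[{"dx":-0.0049,"dy":-0.0011,"dz":0,"twist":0,"grip":-1},{"dx":-0.0099,"dy":-0.0016,"dz":0,"twist":0,"grip":-1},{"dx":-0.0148,"dy":-0.0017,"dz":0,"twist":0,"grip":-1},{"dx":-0.0198,"dy":-0.0012,"dz":0,"twist":0,"grip":-1},{"dx":-0.0247,"dy":-0.0003,"dz":0,"twist":0,"grip":-1}]' 40 >/dev/null; python3 f.py
python3 tab.py -1.808 .04 17
```

```text
t 14.77 phi -1.759 r 0.0489 Ft 8.67 Fr 2.24 z 0.1387 -1.3
-1.808 [(-1.9, 0.5), (-3.8, 1.1), (-5.7, 1.8), (-7.6, 2.5), (-9.4, 3.3)]
-2.008 [(-1.8, 0.9), (-3.6, 1.8), (-5.3, 2.9), (-6.9, 4.0), (-8.6, 5.1)]
-2.208 [(-1.6, 1.2), (-3.1, 2.5), (-4.6, 3.9), (-6.0, 5.3), (-7.4, 6.7)]
-2.408 [(-1.3, 1.5), (-2.6, 3.1), (-3.7, 4.7), (-4.9, 6.3), (-5.9, 8.0)]
-2.608 [(-1.0, 1.7), (-1.9, 3.5), (-2.7, 5.3), (-3.5, 7.2), (-4.2, 9.1)]
-2.808 [(-0.6, 1.9), (-1.2, 3.8), (-1.6, 5.8), (-2.0, 7.7), (-2.3, 9.7)]
-3.008 [(-0.2, 2.0), (-0.4, 4.0), (-0.4, 6.0), (-0.4, 8.0), (-0.3, 10.0)]
-3.208 [(0.2, 2.0), (0.4, 4.0), (0.8, 5.9), (1.2, 7.9), (1.7, 9.8)]
-3.408 [(0.6, 1.9), (1.2, 3.8), (1.9, 5.7), (2.7, 7.5), (3.6, 9.3)]
-3.608 [(0.9, 1.8), (1.9, 3.5), (3.0, 5.2), (4.2, 6.8), (5.4, 8.4)]
-3.808 [(1.3, 1.5), (2.6, 3.0), (4.0, 4.5), (5.4, 5.9), (6.9, 7.2)]
-4.008 [(1.5, 1.3), (3.1, 2.5), (4.8, 3.6), (6.5, 4.7), (8.2, 5.7)]
-4.208 [(1.8, 0.9), (3.6, 1.8), (5.4, 2.6), (7.3, 3.3), (9.2, 3.9)]
-4.408 [(1.9, 0.6), (3.9, 1.0), (5.8, 1.5), (7.8, 1.8), (9.8, 2.0)]
-4.608 [(2.0, 0.2), (4.0, 0.3), (6.0, 0.3), (8.0, 0.2), (10.0, 0.0)]
-4.808 [(2.0, -0.2), (4.0, -0.5), (5.9, -0.9), (7.9, -1.4), (9.8, -1.9)]
-5.008 [(1.9, -0.6), (3.8, -1.3), (5.6, -2.1), (7.4, -2.9), (9.2, -3.8)]
```

```bash
python3 -m crank '[{"dx":-0.0019,"dy":0.0005,"dz":0,"twist":0,"grip":-1},{"dx":-0.0038,"dy":0.0011,"dz":0,"twist":0,"grip":-1},{"dx":-0.0057,"dy":0.0018,"dz":0,"twist":0,"grip":-1},{"dx":-0.0076,"dy":0.0025,"dz":0,"twist":0,"grip":-1},{"dx":-0.0094,"dy":0.0033,"dz":0,"twist":0,"grip":-1}]' 40 >/dev/null; python3 f.py
python3 -m crank '[{"dx":-0.0018,"dy":0.0009,"dz":0,"twist":0,"grip":-1},{"dx":-0.0036,"dy":0.0018,"dz":0,"twist":0,"grip":-1},{"dx":-0.0053,"dy":0.0029,"dz":0,"twist":0,"grip":-1},{"dx":-0.0069,"dy":0.004,"dz":0,"twist":0,"grip":-1},{"dx":-0.0086,"dy":0.0051,"dz":0,"twist":0,"grip":-1}]' 40 >/dev/null; python3 f.py
```

```text
t 15.18 phi -1.968 r 0.0490 Ft 8.58 Fr 3.10 z 0.1387 -0.5
t 15.60 phi -2.177 r 0.0492 Ft 9.29 Fr 2.26 z 0.1386 0.2
```

```bash
python3 -m crank '[{"dx":-0.0016,"dy":0.0012,"dz":0,"twist":0,"grip":-1},{"dx":-0.0031,"dy":0.0025,"dz":0,"twist":0,"grip":-1},{"dx":-0.0046,"dy":0.0039,"dz":0,"twist":0,"grip":-1},{"dx":-0.006,"dy":0.0053,"dz":0,"twist":0,"grip":-1},{"dx":-0.0074,"dy":0.0067,"dz":0,"twist":0,"grip":-1}]' 40 >/dev/null; python3 f.py
python3 -m crank '[{"dx":-0.0013,"dy":0.0015,"dz":0,"twist":0,"grip":-1},{"dx":-0.0026,"dy":0.0031,"dz":0,"twist":0,"grip":-1},{"dx":-0.0037,"dy":0.0047,"dz":0,"twist":0,"grip":-1},{"dx":-0.0049,"dy":0.0063,"dz":0,"twist":0,"grip":-1},{"dx":-0.0059,"dy":0.008,"dz":0,"twist":0,"grip":-1}]' 40 >/dev/null; python3 f.py
```

```text
t 16.02 phi -2.385 r 0.0495 Ft 8.77 Fr 2.61 z 0.1386 1.2
t 16.43 phi -2.589 r 0.0497 Ft 8.33 Fr 1.49 z 0.1386 2.5
```

Still free (8.3–9.3 N).

```bash
python3 -m crank '[{"dx":-0.001,"dy":0.0017,"dz":0,"twist":0,"grip":-1},{"dx":-0.0019,"dy":0.0035,"dz":0,"twist":0,"grip":-1},{"dx":-0.0027,"dy":0.0053,"dz":0,"twist":0,"grip":-1},{"dx":-0.0035,"dy":0.0072,"dz":0,"twist":0,"grip":-1},{"dx":-0.0042,"dy":0.0091,"dz":0,"twist":0,"grip":-1}]' 40 >/dev/null; python3 f.py
python3 -m crank '[{"dx":-0.0006,"dy":0.0019,"dz":0,"twist":0,"grip":-1},{"dx":-0.0012,"dy":0.0038,"dz":0,"twist":0,"grip":-1},{"dx":-0.0016,"dy":0.0058,"dz":0,"twist":0,"grip":-1},{"dx":-0.002,"dy":0.0077,"dz":0,"twist":0,"grip":-1},{"dx":-0.0023,"dy":0.0097,"dz":0,"twist":0,"grip":-1}]' 40 >/dev/null; python3 f.py
```

```text
t 16.85 phi -2.791 r 0.0499 Ft 9.45 Fr 1.14 z 0.1385 4.0
t 17.27 phi -2.991 r 0.0502 Ft 9.65 Fr 0.69 z 0.1385 5.5
```

```bash
python3 -m crank '[{"dx":-0.0002,"dy":0.002,"dz":0,"twist":0,"grip":-1},{"dx":-0.0004,"dy":0.004,"dz":0,"twist":0,"grip":-1},{"dx":-0.0004,"dy":0.006,"dz":0,"twist":0,"grip":-1},{"dx":-0.0004,"dy":0.008,"dz":0,"twist":0,"grip":-1},{"dx":-0.0003,"dy":0.01,"dz":0,"twist":0,"grip":-1}]' 40 >/dev/null; python3 f.py
python3 -c "
from h import *
save('side','s7.png')"
```

```text
t 17.68 phi -3.188 r 0.0504 Ft 8.47 Fr 0.75 z 0.1384 6.4
```

```bash
python3 -m crank '[{"dx":0.0002,"dy":0.002,"dz":0,"twist":0,"grip":-1},{"dx":0.0004,"dy":0.004,"dz":0,"twist":0,"grip":-1},{"dx":0.0008,"dy":0.0059,"dz":0,"twist":0,"grip":-1},{"dx":0.0012,"dy":0.0079,"dz":0,"twist":0,"grip":-1},{"dx":0.0017,"dy":0.0098,"dz":0,"twist":0,"grip":-1}]' 40 >/dev/null; python3 f.py
python3 -m crank '[{"dx":0.0006,"dy":0.0019,"dz":0,"twist":0,"grip":-1},{"dx":0.0012,"dy":0.0038,"dz":0,"twist":0,"grip":-1},{"dx":0.0019,"dy":0.0057,"dz":0,"twist":0,"grip":-1},{"dx":0.0027,"dy":0.0075,"dz":0,"twist":0,"grip":-1},{"dx":0.0036,"dy":0.0093,"dz":0,"twist":0,"grip":-1}]' 40 >/dev/null; python3 f.py
```

```text
t 18.15 phi -3.381 r 0.0506 Ft 9.07 Fr 1.19 z 0.1384 8.4
t 18.57 phi -3.574 r 0.0508 Ft 9.81 Fr 0.85 z 0.1383 10.5
```

```bash
python3 -m crank '[{"dx":0.0009,"dy":0.0018,"dz":0,"twist":0,"grip":-1},{"dx":0.0019,"dy":0.0035,"dz":0,"twist":0,"grip":-1},{"dx":0.003,"dy":0.0052,"dz":0,"twist":0,"grip":-1},{"dx":0.0042,"dy":0.0068,"dz":0,"twist":0,"grip":-1},{"dx":0.0054,"dy":0.0084,"dz":0,"twist":0,"grip":-1}]' 40 >/dev/null; python3 f.py
```

```text
t 18.98 phi -3.769 r 0.0509 Ft 8.93 Fr 3.39 z 0.1384 12.1
```

```bash
python3 -m crank '[{"dx":0.0013,"dy":0.0015,"dz":0.0002,"twist":0,"grip":-1},{"dx":0.0026,"dy":0.003,"dz":0.0004,"twist":0,"grip":-1},{"dx":0.004,"dy":0.0045,"dz":0.0006,"twist":0,"grip":-1},{"dx":0.0054,"dy":0.0059,"dz":0.0008,"twist":0,"grip":-1},{"dx":0.0069,"dy":0.0072,"dz":0.0008,"twist":0,"grip":-1}]' 40 >/dev/null; python3 f.py
python3 -m crank '[{"dx":0.0015,"dy":0.0013,"dz":0,"twist":0,"grip":-1},{"dx":0.0031,"dy":0.0025,"dz":0,"twist":0,"grip":-1},{"dx":0.0048,"dy":0.0036,"dz":0,"twist":0,"grip":-1},{"dx":0.0065,"dy":0.0047,"dz":0,"twist":0,"grip":-1},{"dx":0.0082,"dy":0.0057,"dz":0,"twist":0,"grip":-1}]' 40 >/dev/null; python3 f.py
```

```text
t 19.40 phi -3.957 r 0.0510 Ft 10.09 Fr 2.52 z 0.1384 8.7
t 19.82 phi -4.157 r 0.0511 Ft 9.64 Fr 4.38 z 0.1384 9.4
```

```bash
python3 -m crank '[{"dx":0.0018,"dy":0.0009,"dz":0,"twist":0,"grip":-1},{"dx":0.0036,"dy":0.0018,"dz":0,"twist":0,"grip":-1},{"dx":0.0054,"dy":0.0026,"dz":0,"twist":0,"grip":-1},{"dx":0.0073,"dy":0.0033,"dz":0,"twist":0,"grip":-1},{"dx":0.0092,"dy":0.0039,"dz":0,"twist":0,"grip":-1}]' 40 >/dev/null; python3 f.py
python3 - <<'E'
from h import *
save('side','s8.png'); a=cv2.imread('pics/s7.png')[180:240,290:340]; b=cv2.imread('pics/s8.png')[180:240,290:340]; c=cv2.imread('pics/s5.png')[180:240,290:340]
cv2.imwrite('pics/c8.png',cv2.resize(np.hstack([c,a,b]),None,fx=5,fy=5,interpolation=cv2.INTER_CUBIC))
E
python3 f.py
```

```text
t 20.23 phi -4.351 r 0.0511 Ft 10.43 Fr 5.00 z 0.1384 10.3
t 20.28 phi -4.359 r 0.0511 Ft 10.31 Fr 4.87 z 0.1384 10.4
```

View pics/c8.png

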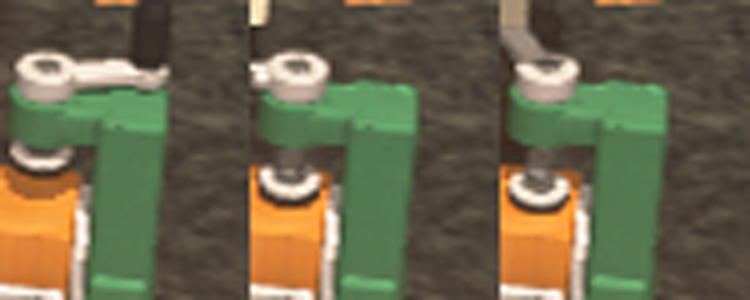

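The three crops show the pad going down from row 155 to 182 to 187. It may already be touching, so I'll measure the motion to sub-pixel level.

Run:
```python
from h import *
I={n:cv2.cvtColor(cv2.imread(f'pics/{n}.png'),cv2.COLOR_BGR2GRAY).astype(np.float32) for n in('s5','s7','s8')}
big={n:cv2.resize(i[195:235,285:320],None,fx=8,fy=8,interpolation=cv2.INTER_CUBIC) for n,i in I.items()}
# template pad ring from s8: rows 213-222, cols 291-304
t=big['s8'][(213-195)*8:(222-195)*8,(291-285)*8:(305-285)*8]
for n in big:
    r=cv2.matchTemplate(big[n],t,cv2.TM_CCOEFF_NORMED); _,m,_,l=cv2.minMaxLoc(r); print(n,m,l[0]/8+285,l[1]/8+195)
C=(.597,.0053)
for z in(.09,.08,.07,.06,.056): print(z,np.round(proj('side',(*C,z)),2))
for n in I: print(n,I[n][203:228,296:299].mean(1).round().astype(int).tolist())
```

```text
s5 0.7962149381637573 291.5 206.125
s7 0.9432678818702698 291.125 211.625
s8 1.0 291.0 213.0
0.09 [298.08 208.55]
0.08 [297.85 211.95]
0.07 [297.62 215.33]
0.06 [297.38 218.67]
0.056 [297.29 220.  ]
s5 [102, 102, 102, 102, 102, 101, 83, 72, 136, 243, 174, 57, 72, 115, 113, 112, 117, 177, 172, 175, 178, 181, 188, 180, 151]
s7 [102, 102, 102, 101, 102, 101, 93, 92, 93, 95, 96, 134, 98, 120, 227, 231, 150, 49, 101, 180, 179, 182, 189, 180, 151]
s8 [102, 102, 102, 101, 102, 101, 90, 87, 86, 92, 102, 142, 115, 94, 109, 145, 244, 218, 83, 74, 183, 183, 188, 180, 151]
```

```bash
python3 -m crank '[{"dx":0.001,"dy":0.0003,"dz":0,"twist":0,"grip":-1},{"dx":0.0019,"dy":0.0006,"dz":0,"twist":0,"grip":-1},{"dx":0.0029,"dy":0.0008,"dz":0,"twist":0,"grip":-1},{"dx":0.0039,"dy":0.001,"dz":0,"twist":0,"grip":-1},{"dx":0.0049,"dy":0.0013,"dz":0,"twist":0,"grip":-1}]' 40 >/dev/null; python3 f.py
python3 -c "
from h import *
save('side','s9.png')"; python3 f.py
```

```text
t 20.70 phi -4.448 r 0.0511 Ft 11.78 Fr 5.71 z 0.1384 10.4
t 20.75 phi -4.453 r 0.0511 Ft 10.65 Fr 5.77 z 0.1384 10.2
```

```bash
python3 -m crank '[{"dx":0.001,"dy":0.0002,"dz":0,"twist":0,"grip":-1},{"dx":0.002,"dy":0.0003,"dz":0,"twist":0,"grip":-1},{"dx":0.0029,"dy":0.0005,"dz":0,"twist":0,"grip":-1},{"dx":0.0039,"dy":0.0006,"dz":0,"twist":0,"grip":-1},{"dx":0.0049,"dy":0.0008,"dz":0,"twist":0,"grip":-1}]' 40 >/dev/null; python3 f.py
python3 -c "
from h import *
save('side','s10.png')"; python3 f.py
```

```text
t 21.17 phi -4.545 r 0.0511 Ft 11.51 Fr 5.76 z 0.1384 11.8
t 21.22 phi -4.549 r 0.0510 Ft 11.22 Fr 5.09 z 0.1384 11.2
```

```bash
python3 -m crank '[{"dx":0.001,"dy":0.0001,"dz":0,"twist":0,"grip":-1},{"dx":0.002,"dy":0.0001,"dz":0,"twist":0,"grip":-1},{"dx":0.003,"dy":0.0002,"dz":0,"twist":0,"grip":-1},{"dx":0.004,"dy":0.0002,"dz":0,"twist":0,"grip":-1},{"dx":0.005,"dy":0.0003,"dz":0,"twist":0,"grip":-1}]' 40 >/dev/null; python3 f.py
python3 -c "
from h import *
save('side','s11.png')"; python3 f.py
```

```text
t 21.63 phi -4.644 r 0.0510 Ft 13.28 Fr 5.26 z 0.1384 11.3
t 21.68 phi -4.647 r 0.0510 Ft 12.59 Fr 5.44 z 0.1384 10.4
```

```bash
python3 - <<'E'
import numpy as np
from scipy.optimize import curve_fit
a=np.array([[1.759,8.67],[1.968,8.58],[2.177,9.29],[2.385,8.77],[2.589,8.33],[2.791,9.45],[2.991,9.65],[3.188,8.47],[3.381,9.07],[3.574,9.81],[3.769,8.93],[3.957,10.09],[4.157,9.64],[4.351,10.43],[4.448,11.78],[4.545,11.51],[4.644,13.28]])
for k in(7,8,9):
    p,c=curve_fit(lambda x,b,t:b+k*np.maximum(0,x-t),a[:,0],a[:,1],[9,4.2]); print(k,p,np.sqrt(np.diag(c)),'grip',10*k*(4.647-p[1]))
E
python3 - <<'E'
from h import *
for n in('s5','s7','s8','s9','s10','s11'):
    im=cv2.imread(f'pics/{n}.png' if n in('s5','s7','s8') else f'pics/raw_{n}.png')
    if n not in('s5','s7','s8') : pass
    g=cv2.cvtColor(im,cv2.COLOR_BGR2GRAY)[203:228,294:301].mean(1); x=g[6:19]
    w=np.clip(x-130,0,None); print(n,(w*np.arange(6,19)).sum()/w.sum())
E
```

```text
7 [9.0925     4.10964286] [0.15630197 0.04117237] grip 37.615000004565154
8 [9.13461538 4.17007692] [0.152265   0.03923779] grip 38.153846160640654
9 [9.13461538 4.20640171] [0.15227224 0.0348797 ] grip 39.653846144210604
s5 12.328750000000001
s7 14.33631977946244
s8 16.005167958656333
s9 16.01371652514696
s10 15.973951715374842
s11 15.94897324206596
```

Force and picture agree: first touch at φ ≈ −4.17, and the grip is now about 38 N, inside the window. I'll ease off the tool force, release, and go up.

```bash
python3 -m crank '[{"dx":-0.0005,"dy":0,"dz":0.0003,"twist":0,"grip":-1},{"dx":-0.001,"dy":0,"dz":0.0003,"twist":0,"grip":-1},{"dx":-0.001,"dy":0,"dz":0.0003,"twist":0,"grip":-1},{"dx":-0.001,"dy":0,"dz":0.0003,"twist":0,"grip":-1},{"dx":-0.001,"dy":0,"dz":0.0003,"twist":0,"grip":-1}]' 40 >/dev/null; python3 f.py
python3 -m crank '[{"dx":-0.001,"dy":0,"dz":0.0003,"twist":0,"grip":0.1},{"dx":-0.001,"dy":0,"dz":0.0003,"twist":0,"grip":0.1},{"dx":-0.001,"dy":0,"dz":0.0003,"twist":0,"grip":0.1},{"dx":-0.001,"dy":0,"dz":0.0003,"twist":0,"grip":0.1},{"dx":-0.001,"dy":0,"dz":0.0003,"twist":0,"grip":0.1}]' 40
python3 -m crank '[{"dx":0,"dy":0,"dz":0.01,"twist":0,"grip":0.1},{"dx":0,"dy":0,"dz":0.025,"twist":0,"grip":0.1},{"dx":0,"dy":0,"dz":0.05,"twist":0,"grip":0.1},{"dx":0,"dy":0,"dz":0.07,"twist":0,"grip":0.1},{"dx":0,"dy":0,"dz":0.09,"twist":0,"grip":0.1}]' 40
python3 -m crank '[{"dx":-0.01,"dy":0.04,"dz":0,"twist":0,"grip":0.1},{"dx":-0.02,"dy":0.08,"dz":0,"twist":0,"grip":0.1},{"dx":-0.03,"dy":0.12,"dz":0,"twist":0,"grip":0.1},{"dx":-0.04,"dy":0.16,"dz":0,"twist":0,"grip":0.1},{"dx":-0.05,"dy":0.2,"dz":0,"twist":0,"grip":0.1}]' 40
python3 - <<'E'
from h import *
save('side','s12.png'); save('top','t12.png')
a=cv2.imread('pics/t12.png')[120:210,220:310]; b=cv2.imread('pics/s12.png')[165:255,245:335]
cv2.imwrite('pics/c12.png',cv2.resize(np.hstack([a,b]),None,fx=4.4,fy=4.4,interpolation=cv2.INTER_CUBIC))
E
```

```text
t 22.10 phi -4.644 r 0.0510 Ft 7.98 Fr 3.81 z 0.1385 6.2
t: 22.52
eef_pos: [0.5937, 0.0559, 0.1391]
ee_rot: [-3.142, 0.0, -0.105]
force: [-0.5, 0.9, 0.1]
width: 0.0448
gripper_force: 0.0
t: 22.93
eef_pos: [0.5938, 0.0557, 0.2312]
ee_rot: [-3.141, -0.001, -0.105]
force: [0.5, -0.3, 0.7]
width: 0.0481
gripper_force: 0.0
t: 23.35
eef_pos: [0.5431, 0.2575, 0.2305]
ee_rot: [-3.141, -0.001, -0.105]
force: [1.5, 0.9, 0.4]
width: 0.048
gripper_force: 0.0
```

View pics/c12.png

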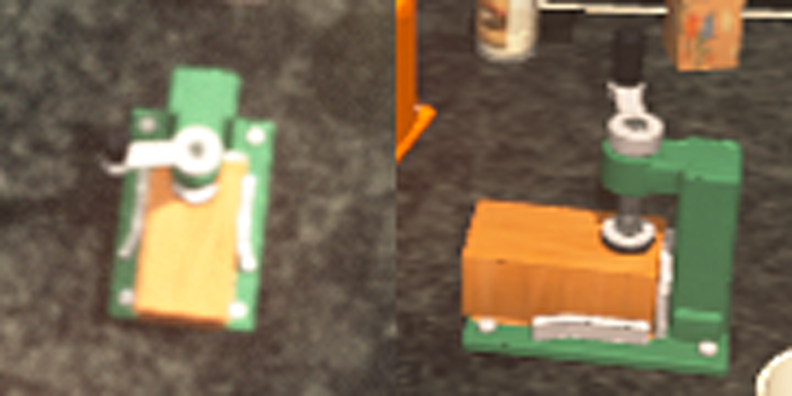

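The pad sits on the block, the block hasn't moved (its end is still at about (137–222,310)), and the crank is left pointing at the left side. Handing in.

```bash
python3 -c "
from station import arm
print(arm.job_done())"
```

```text
the job is handed in; nothing more can be done
None
```

I handed the job in; no verdict came back. The pine block lies flat in the press against the stop, gripped at an estimated 38 N (within 25–65 N); the robot has let go, and I never touched the mug, spice jar or gift box.

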